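Hand the plum dish over the counter

ROBOT

A 7-joint arm with a two-finger parallel gripper is mounted at the origin on the work surface. World frame = base frame: x ahead of the robot, y to its left, z up, the work surface at z = 0. Lengths are in mm, angles in rad, forces in N, time in s.
With the tool pointing down it reaches from about 425 to 950 mm from the base axis. Payload 4.7 kg.
Tool frame: the origin (TCP) lies between the finger pads, 19 mm behind the fingertips; this is the grasp point; z points along the fingers, y is the line along which they close (so a half turn about z gives the same grasp; the last joint's range is limited). The gripper opens to 85 mm and grips with 20 to 120 N. Pads are 22 mm wide; open, the fingers measure 114 mm over their backs; the gripper's body (76 mm by 85 mm) begins 54 mm behind the grasp point. The pads swing forward as they close: fully open they stand 13 mm farther back than shut.
Start: joints at [1.244, 0.469, -0.049, 1.532, 0.024, 1.141, -0.082], TCP at [198.102, -645.292, 250.035] pointing down, gripper open.
Joint ranges: [-2.59, 2.59], [-0.33, 1.99], [-1.39, 1.29], [0.1, 2.45], [-1.04, 4.18], [0.21, 1.99], [-2.66, 2.66]. Speed limits (rad/s): [2.57, 2.57, 3.14, 3.14, 3.14, 3.14, 3.14].

INTERFACE

Orientations are given as a unit quaternion [w, x, y, z].
In Python, from workcell import arm gives the robot as it stands. The module is installed in compiled form; this text tells all that it offers.
- The arm moves only by the tool step_arm, never from a script. Its arguments are lists of equal length, an entry for each row: "jaw": the finger opening in mm, from 0 to 85.4; "linear": the shift along the tool's x, y, z in units of 40 mm (1.0 is 40 mm), a list of three; "twist": the turn about the tool's z in units of 8 degrees (1.0 is 8 degrees). In form: {"jaw": [jaw, ...], "linear": [[tx, ty, tz], ...], "twist": [twist, ...]}. A call has 1 to 5 rows; each row shifts and turns the commanded pose from where the row before left it, along the tool's axes as they then stand; what a row does not reach is not made up. A row lasts 1/8 s, in which the tool goes at most 62.5 mm and 10.7 degrees, less where a joint would pass 70% of its speed; a pose out of reach is approached as far as the arm can. A call is refused whole if a number of a shift passes 1 or a number of a turn 1, either way. A call with a gripper value outside its range is refused whole. The fingers move at their own pace and stop on an object; "grip_force" is the grip in N (left out, the last holds). Time passes only in rows, so rows that do not move let the fingers close. It gives the time, the measured TCP pose, the force, the opening and the grip force at its end, in the units of the state.
- arm.read_state(): the state, without advancing time (a new reading comes with each control period).
- arm.capture(name): name is "side" or "top"; returns the picture (384x512x3 uint8, red, green, blue); there is no depth.
- arm.calibration(name): a dict with "fx", "fy", "cx", "cy" (pixels), "eye" and "attitude" of the camera in the world. Camera axes: x right, y down, z forward; pixel columns grow to the right and rows downward; lengths in mm; the calibration is good to about 2 mm. A picture is of the moment at which its call begins. calibration takes no time and is no camera call.
- arm.sign_off(): hands the job in; it is judged then, once.
Trained networks look in the newest picture that a camera, given by its name, has taken for a name from the list of things; names that differ only in an ending like _2 or _b are one class to them, and where a whole thing is asked for, a point or a joint stands for the part that bears it (a point fixed in the world has none). Each returns a list of dicts, best first, with "confidence" (0 to 1); they miss things now and then, are a little off and sometimes report something else, mostly with a low value. They report only what shows in the picture. A call takes as long as a camera call. They do not tell look-alikes from the thing itself.
- arm.masks_of(camera, name): "mask" (384x512 bool, what is visible of it) and "rect" ([centre column, centre row, width, height] in pixels, round what is visible of it).
The state is a dict: "clock": time; "joints": joint angles; "dq": joint speeds; "joint_torque": joint torques, N m; "ee_pos": TCP position; "ee_rot": TCP orientation; "contact_force": force on the tool from outside, world axes, zero at the start; "torque": the same for the moment, N m; "width": finger opening in mm; "grip_force": force on a finger pad.
Only numpy, scipy, OpenCV 4.12 (cv2) and the standard library are available. Lean on these libraries where they do the work, as an engineer would, in place of code of your own. Each camera call takes 0.05 s, during which the arm holds its last target. There are 200 camera calls.

TASK

The guest is waiting for the plum. Take the lipped stoneware dish by the top of its arched handle and lift it clear of the worktop, then give it a quarter turn in the air so that its pouring lip points squarely at the guest's (far) edge of the lacquer tray, and hold it out, level and still, over the middle of the tray, about ten centimetres above it. Keep the plum resting in the middle of the dish and the dish level all the way, leave everything else where it stands, and finish still holding the dish in the air for the guest to take: do not set it down or let go.

Things in the scene. Friction and masses are not known exactly. Their poses are not given: they have to be found in the camera images.
- dish: Round dark stoneware dish holding the plum, 0.34 kg, rim 152 mm across, 36 mm high, the only one with a lip (30 mm wide, tip 100 mm from the axis). A strap handle arches over it at right angles to the lip. Origin: centre of its underside; x points out along the lip, y along the arch, z up. Starts left or right on the worktop, lip within about 20 degrees of the robot's left (+y).
- dish_crown (a point): Middle of the straight level top of the handle, on the dish's axis, 110 mm above its underside: grip here from above. The strap is 16 mm wide (flat sides, along the dish's x: close the fingers along that), 10 mm thick, straight for 48 mm along y; 55 mm clear below it, down to the plum.
- dish_lip (a point): Tip of the dish's pouring lip, 100 mm from the dish's axis along its x, 34 mm above its underside.
- plum_center (a point): Centre of the loose plum, a firm ball 36 mm across, 30 g, resting in the middle of the dish (30 mm above its underside) on a flat spot 20 mm across; around it the dish rises at 5 degrees, beyond 40 mm radius at 17, then 48. It rolls easily: a tilt over 5 degrees or a jerk sends it off the middle.
- tray: The guest's dark lacquer tray, fixed on the wooden serving ledge (50 mm above the worktop, front edge 590 mm ahead of the robot). 210 mm (x) by 270 mm (y), 8 mm thick, edge 14 mm high. Origin: centre of its underside, on the ledge. Its x axis points away from the robot to the guest's edge.
- tray_guest_edge (a point): Middle of the tray's far edge, where the guest sits, 105 mm along the tray's x from its centre.
- plain_bowl: Bystander: smaller, deeper brown stoneware bowl, empty, with the same kind of arched handle but no lip; 122 mm across the rim, 113 mm high with handle. Loose, on the worktop on the other side from the dish. Origin: centre of its underside. Leave it.
- spice_tin: Bystander: red spice tin, 49 mm across, 80 mm high, loose on the worktop between the two dishes. Origin: centre of its underside. Leave it.
- chopsticks: Bystander: pair of chopsticks in a paper sleeve, 200 mm long, 30 mm wide, 6 mm thick, lying loose on the tray along its guest's edge. Origin: underside of the sleeve's middle. Leave it.
- teacup: Bystander: handleless teacup, 68 mm across, 75 mm high, loose on the ledge to the right of the tray. Origin: centre of its underside. Leave it.
- soy_jug: Bystander: white soy jug, 66 mm across with a small spout, 98 mm high, loose on the ledge to the left of the tray. Origin: centre of its underside. Leave it.
Mind the look-alikes: they are no part of the job. What is shaped like the part that bears plum_center but turquoise is not meant.

How it is judged:
By the outcome, as a careful person would: the job done as asked, in the order asked, and still so for the second after the job is handed in, while the arm keeps its last pose, push and grip.
It also fails if it takes over 54 s, if anything falls off the work surface, if the arm or the gripper's body presses on something with over 40 N, if the wrist force passes 120 N, or if a joint passes its speed limit or range.

## Working session

There is one attempt and no reset: what is moved stays moved. The work goes in short steps, Python scripts to look and compute and a tool call to move; the robot and the scene stay as the last step left them, time stands still between calls to the robot, and variables do not carry over. Pictures are saved under pics/ and viewed, at most 10 in all, crops included, and the job is handed in when it is done.

Besides the shell and the picture viewer there is one more tool, called after ">>>" as a command line: name --pt "numbers of a row" for each row, then --argument value for the rest. step_arm: Moves the arm, as the interface text tells. Its arguments: {"type":"object","properties":{"jaw":{"type":"array","items":{"type":"number"}},"linear":{"type":"array","items":{"type":"array","items":{"type":"number"}}},"twist":{"type":"array","items":{"type":"number"}},"grip_force":{"type":"number"}},"required":["jaw","linear","twist"]}

```bash
mkdir -p pics
cat > h.py <<'E'
import numpy as np, cv2
from workcell import arm
from scipy.spatial.transform import Rotation as R
def snap(c,f):
    im=arm.capture(c); cv2.imwrite(f,cv2.cvtColor(im,cv2.COLOR_RGB2BGR)); return im
def cam(c):
    k=arm.calibration(c); a=np.array(k['attitude'],float)
    if a.size==4: M=R.from_quat([a[1],a[2],a[3],a[0]]).as_matrix()
    else: M=a.reshape(3,3)
    return k,M,np.array(k['eye'],float)
def ray(c,u,v,z):
    k,M,e=cam(c); d=M@np.array([(u-k['cx'])/k['fx'],(v-k['cy'])/k['fy'],1]); return e+d*(z-e[2])/d[2]
def proj(c,p):
    k,M,e=cam(c); q=M.T@(np.array(p,float)-e); return np.array([k['fx']*q[0]/q[2]+k['cx'],k['fy']*q[1]/q[2]+k['cy']])
E
python3 - <<'E'
from h import *
a=snap('side','pics/s0.png'); b=snap('top','pics/t0.png')
for c in('side','top'): print(c,arm.calibration(c))
for n in ['dish','dish_crown','plum_center','tray','dish_lip','plain_bowl']:
  for c in('top','side'):
    print(n,c,[(round(d['confidence'],2),np.round(d['rect'])) for d in arm.masks_of(c,n)][:3])
s=arm.read_state();print(s)
E
```

```text
side {'fx': 415.2421729765736, 'fy': 415.2421729765736, 'cx': 251.0814313104109, 'cy': 189.7801932988315, 'eye': array([-17.8661756 , 661.81195879, 696.44791765]), 'attitude': array([ 0.17383543, -0.31492   ,  0.83174938, -0.42284702])}
top {'fx': 389.8928851872625, 'fy': 389.8928851872625, 'cx': 260.59045695091856, 'cy': 193.58025663365785, 'eye': array([ 443.85969627,   12.57304681, 1118.49984033]), 'attitude': array([ 0.04515698, -0.70264519,  0.70950964, -0.02909748])}
dish top [(0.74, array([211., 241.,  64.,  54.]))]
dish side [(0.94, array([257., 255.,  67.,  63.])), (0.26, array([226., 184., 114.,  73.]))]
dish_crown top [(0.68, array([210., 242.,  68.,  59.]))]
dish_crown side [(0.9, array([257., 255.,  67.,  61.]))]
plum_center top [(0.54, array([181., 289.,  11.,  17.]))]
plum_center side [(0.67, array([215., 309.,  21.,  17.])), (0.55, array([278., 324.,  17.,  20.])), (0.51, array([309., 245.,  13.,  18.]))]
tray top [(0.59, array([262., 150., 104.,  83.]))]
tray side [(0.76, array([226., 186., 117.,  74.]))]
dish_lip top [(0.84, array([212., 242.,  65.,  55.])), (0.29, 
[... 216 characters left out ...]
.7, 'joints': array([ 1.24409872,  0.4685527 , -0.04855384,  1.53249033,  0.02413952,
        1.14100689, -0.082288  ]), 'dq': array([ 0.00294973, -0.00082451,  0.00091641,  0.00036727, -0.0018339 ,
       -0.00026428,  0.00067222]), 'joint_torque': array([-9.43820305e-04, -5.10002339e+01, -4.69965278e-02, -2.37968302e+01,
        1.07592659e-02,  8.13550960e-04,  1.84157483e-05]), 'ee_pos': array([ 198.06834483, -645.30677741,  250.0707335 ]), 'ee_rot': array([6.50813452e-05, 9.88935257e-01, 1.48347741e-01, 2.37845454e-06]), 'contact_force': array([-0.5875988 ,  0.5932524 ,  0.12495859]), 'torque': array([ 0.01012734, -0.01682524, -0.01112788]), 'grip_force': 0.0, 'width': 85.4439115589322}
```

View pics/t0.png

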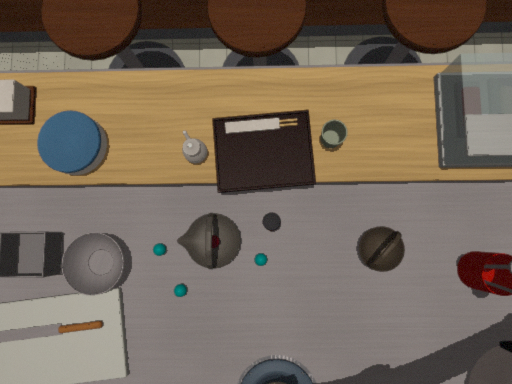

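View pics/s0.png

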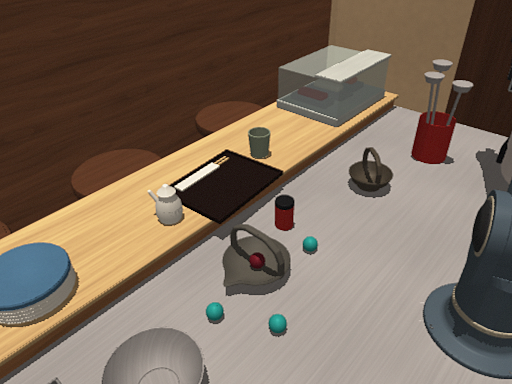

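The top view shows the dish at about (213,240) with its lip tip at (178,240), the plum at (215,241), and the tray centred near (263,151) and turned slightly. The tin is at (272,222), the plain bowl at (381,249) and the turquoise balls are decoys.

Run:
```python
from h import *
im=cv2.imread('pics/t0.png'); s=cv2.imread('pics/s0.png')
cv2.imwrite('pics/c.png',np.hstack([cv2.resize(im[195:285,165:255],(400,400),interpolation=cv2.INTER_CUBIC),cv2.resize(s[210:300,212:302],(400,400),interpolation=cv2.INTER_CUBIC)]))
# tray: dark pixels on wood
for c,n in(('top','tray'),('top','dish')):
  d=arm.masks_of(c,n)[0]; m=d['mask'].astype(np.uint8)
  cs=max(cv2.findContours(m,0,2)[0],key=cv2.contourArea)
  r=cv2.minAreaRect(cv2.convexHull(cs)); print(n,d['confidence'],r)
  z=64 if n=='tray' else 34
  if n=='tray':
    P=np.array([ray(c,*p,z)[:2] for p in cv2.boxPoints(r)]);print(P.round(),P.mean(0).round())
    P=np.array([ray(c,*p,z)[:2] for p in [(213.5,118.5),(308,110.5),(314.5,186),(219,192.5)]]);print(P.round(),P.mean(0).round())
    P=P-0
    for i in range(4): e=P[(i+1)%4]-P[i]; print(np.linalg.norm(e).round(),np.degrees(np.arctan2(e[1],e[0])).round(1))
  else:
    h=cs[:,0,:]; tip=h[h[:,0].argmin()]; print('tip',tip,ray(c,*tip,34).round())
hsv=cv2.cvtColor(im,cv2.COLOR_BGR2HSV).astype(int)
for c,I,b in(('top',im,(195,285,165,255)),('side',s,(210,300,212,300))):
  I=I.astype(int);y0,y1,x0,x1=b;q=I[y0:y1,x0:x1];m=(q[...,2]>q[...,1]+40)
  v,u=np.nonzero(m);
  if c=='side': pass
  print(c,'plum',u.mean()+x0,v.mean()+y0,m.sum(),ray(c,u.mean()+x0,v.mean()+y0,30).round())
```

```text
tray 0.59 ((262.8883056640625, 151.24325561523438), (76.29915618896484, 98.94320678710938), 84.92039489746094)
[[ 769.  175.]
 [ 790. -100.]
 [ 577. -113.]
 [ 556.  155.]] [673.  29.]
[[ 767.  165.]
 [ 786.  -97.]
 [ 574. -111.]
 [ 559.  150.]] [672.  27.]
264.0 -85.9
212.0 -176.4
261.0 93.3
208.0 4.4
dish 0.74 ((213.07374572753906, 240.68850708007812), (54.159603118896484, 56.08015823364258), 50.19443130493164)
tip [177 240] [431. 270.  34.]
top plum 216.5 241.27777777777777 18 [427. 161.  30.]
side plum 275.84276729559747 230.70859538784066 477 [458.  69.  30.]
```

View pics/c.png

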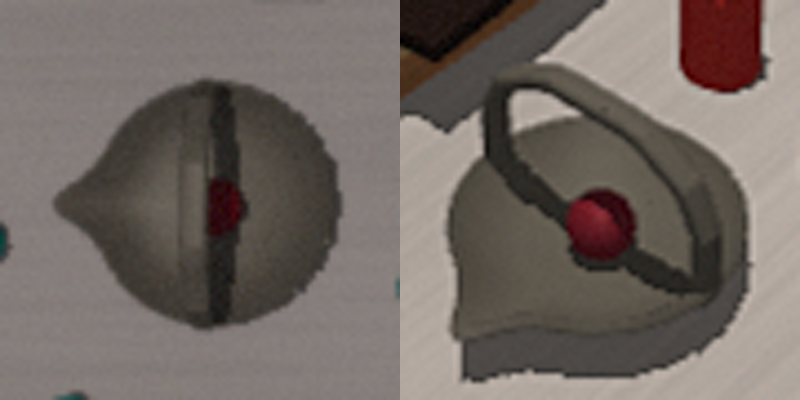

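Run:
```python
from h import *
f=lambda x,y:(165+x/4.444,195+y/4.444)
C=ray('top',*f(217,203),36);T=ray('top',*f(55,204),34);K=ray('top',*f(194,204),110)
print('rim',C,'tip',T,'crown',K); d=(T-C)[:2]; print(np.linalg.norm(d),np.degrees(np.arctan2(d[1],d[0])))
a=ray('top',*f(194,120),108);b=ray('top',*f(194,285),108);e=a-b;print('strap dir',np.degrees(np.arctan2(e[1],e[0]))+90)
print('plum side',ray('side',257.4,260.9,30))
for c in((C+K)/2,):
  x,y=c[:2]
  print('side proj crown/plum',proj('side',[x,y,110]),proj('side',[x,y,30]))
g=lambda x,y:(212+(x-400)/4.444,210+y/4.444)
print('side crown guess ray',ray('side',*g(600,100),110), 'tip',ray('side',*g(455,335),34))
```

```text
rim [428.61535795 167.14698232  36.        ] tip [428.79415965 268.92950656  34.        ] crown [429.19074828 169.95363199 110.        ]
101.78268129112682 89.89934841578946
strap dir 90.31508066976744
plum side [425.18689413 174.05914905  30.        ]
side proj crown/plum [257.27794722 231.81038109] [257.78445646 258.7720822 ]
side crown guess ray [427.88133756 170.58304682 110.        ] tip [427.76943755 274.74468224  34.        ]
```

Run:
```python
from h import *
print(proj('top',[0,0,0]),proj('side',[0,0,0]))
print('crock base side', ray('side',432,158,0))
B=ray('side',432,158,0)
for z in(100,200,250,300): print(z,proj('side',[*B[:2],z]),ray('top',487,272,z).round(),ray('side',441,65,z).round())
im=cv2.imread('pics/t0.png');s=cv2.imread('pics/s0.png')
cv2.imwrite('pics/c2.png',np.hstack([cv2.resize(im[234:384,412:512],(400,600)),cv2.resize(s[50:200,412:512],(400,600))]))
```

```text
[276.06596318 397.98100263] [480.54658918 326.18847235]
crock base side [ 325.82046065 -548.0552883     0.        ]
100 [439.62381443 129.66594963] [ 345. -538.  100.] [  547. -1110.   100.]
200 [447.98808352  98.57998552] [ 355. -484.  200.] [ 452. -813.  200.]
250 [452.48243801  81.87663213] [ 359. -457.  250.] [ 405. -664.  250.]
300 [457.20618699  64.32072982] [ 364. -430.  300.] [ 358. -516.  300.]
```

View pics/c2.png

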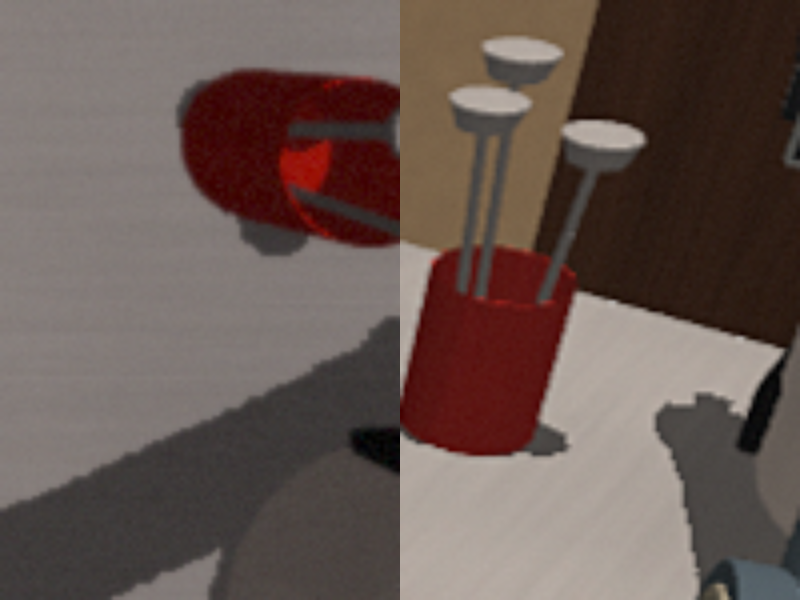

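The crock stands near (335,-560) with utensils up to about 300 mm, so I'll pull in radially before sweeping.

>>> step_arm --jaw '[85,85,85,85,85]' --pt "0 -0.7 0" --pt "0 -1 0" --pt "0 -1 0" --pt "0 -1 0" --pt "0 -1 0" --twist '[0,0,0,0,0]'

```text
clock: 1.42
ee_pos: [142.6, -464.4, 250.2]
ee_rot: [0.0, 0.989, 0.148, 0.0]
contact_force: [0.3, 0.4, 1.2]
width: 85.2
grip_force: 0.0
```

>>> step_arm --jaw '[85,85,85,85,85]' --pt "0 -0.6 0" --pt "0.6 -0.2 0" --pt "1 0 0" --pt "1 0 0" --pt "1 0 0" --twist '[0,-0.7,-0.63,-0.63,-0.63]'

```text
clock: 2.05
ee_pos: [263.6, -371.8, 250.4]
ee_rot: [0.001, 0.946, 0.325, 0.0]
contact_force: [1.1, 0.7, -0.1]
width: 85.0
grip_force: 0.0
```

>>> step_arm --jaw '[85,85,85,85,85]' --pt "1 0 0" --pt "1 0 0" --pt "1 0 0" --pt "1 0 0" --pt "1 0 0" --twist '[-0.63,-0.63,-0.63,-0.63,-0.63]'

```text
clock: 2.68
ee_pos: [396.5, -224.2, 250.3]
ee_rot: [0.0, 0.852, 0.524, 0.0]
contact_force: [0.5, 0.2, 0.4]
width: 85.1
grip_force: 0.0
```

>>> step_arm --jaw '[85,85,85,85,85]' --pt "1 0 0" --pt "1 0 0" --pt "1 0 0" --pt "1 0 0" --pt "1 0 0" --twist '[-0.9,-0.9,-0.9,-0.9,-0.9]'

```text
clock: 3.3
ee_pos: [439.0, -31.7, 250.3]
ee_rot: [0.0, 0.648, 0.762, 0.0]
contact_force: [0.4, 1.1, -0.0]
width: 84.8
grip_force: 0.0
```

>>> step_arm --jaw '[85,85,85,85,85]' --pt "0.8 0.13 0" --pt "0.77 0.23 0" --pt "0.73 0.34 0" --pt "0.67 0.43 0" --pt "0.6 0.53 0" --twist '[-1,-1,-1,-1,-1]'

```text
clock: 3.92
ee_pos: [438.7, 128.5, 250.3]
ee_rot: [0.0, 0.348, 0.937, -0.0]
contact_force: [0.2, -0.5, 0.5]
width: 84.7
grip_force: 0.0
```

>>> step_arm --jaw '[85,85,85,85,85]' --pt "0 0 0" --pt "0 0 0" --pt "0 0 0" --pt "0 0 0" --pt "0 0 0" --twist '[-1,-1,-1,-1,-1]'

```text
clock: 4.55
ee_pos: [438.7, 127.5, 250.2]
ee_rot: [0.0, 0.007, 1.0, -0.0]
contact_force: [0.3, 0.8, 0.7]
width: 84.9
grip_force: 0.0
```

>>> step_arm --jaw '[85,85]' --pt "0 0 0" --pt "0 0 0" --twist '[0,0]'

```text
clock: 4.8
ee_pos: [438.7, 127.5, 250.1]
ee_rot: [0.0, 0.01, 1.0, -0.0]
contact_force: [0.1, -0.4, 0.2]
width: 85.0
grip_force: 0.0
```

>>> step_arm --jaw '[85,85,85,85]' --pt "0.13 0.52 0" --pt "0.13 0.53 0" --pt "0 0 0.9" --pt "0 0 0.85" --twist '[-0.07,-0.06,0,0]'

```text
clock: 5.3
ee_pos: [429.1, 170.0, 179.4]
ee_rot: [0.001, 0.0, 1.0, -0.0]
contact_force: [0.1, -1.2, 0.8]
width: 85.1
grip_force: 0.0
```

Run:
```python
from h import *
t=snap('top','pics/t1.png');s=snap('side','pics/s1.png')
B=lambda i:cv2.cvtColor(i,cv2.COLOR_RGB2BGR)
for c,i in(('top',t),('side',s)): print(c,proj(c,arm.read_state()['ee_pos']),proj(c,[428,169.5,110]))
cv2.imwrite('pics/c3.png',np.hstack([cv2.resize(B(t)[180:300,150:270],(400,400),interpolation=cv2.INTER_CUBIC),cv2.resize(B(s)[180:300,200:320],(400,400),interpolation=cv2.INTER_CUBIC)]))
```

```text
top [204.85324701 242.38585458] [208.82733509 241.36865354]
side [257.60442166 207.2477093 ] [257.30062175 232.22022371]
```

View pics/c3.png

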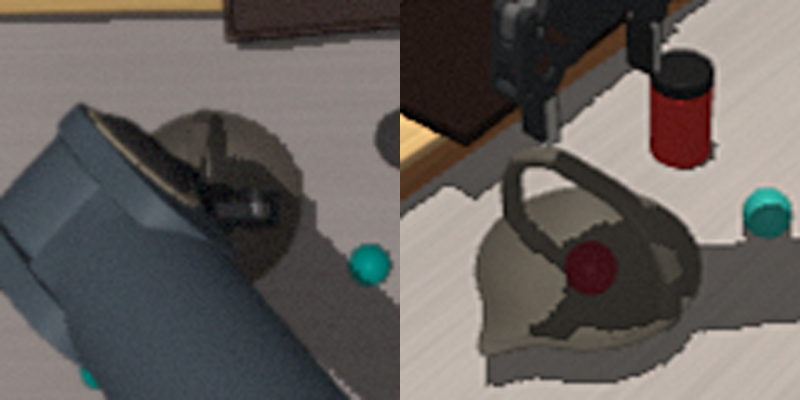

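Jaws straddle the strap, and the plum is at the dish's middle. Descending and closing gently.

>>> step_arm --jaw '[85,85,70,50,35]' --pt "0 0 0.8" --pt "0 0 0.7" --pt "0 0 0.35" --pt "0 0 0" --pt "0 0 0" --twist '[0,0,0,0,0]' --grip_force 30

```text
clock: 6.02
ee_pos: [429.6, 170.2, 107.2]
ee_rot: [0.001, -0.0, 1.0, 0.0]
contact_force: [-0.2, 0.5, 0.7]
width: 35.5
grip_force: 0.0
```

>>> step_arm --jaw '[30,26,24,22,21]' --pt "0 0 0" --pt "0 0 0" --pt "0 0 0" --pt "0 0 0" --pt "0 0 0" --twist '[0,0,0,0,0]'

```text
clock: 6.65
ee_pos: [428.8, 169.7, 106.0]
ee_rot: [-0.0, -0.0, 1.0, -0.0]
contact_force: [0.1, 0.4, -0.2]
width: 20.4
grip_force: 0.0
```

>>> step_arm --jaw '[20,19,18,17,16]' --pt "0 0 0" --pt "0 0 0" --pt "0 0 0" --pt "0 0 0" --pt "0 0 0" --twist '[0,0,0,0,0]'

```text
clock: 7.28
ee_pos: [428.9, 170.1, 106.2]
ee_rot: [0.0, -0.0, 1.0, 0.0]
contact_force: [-1.2, 2.2, 0.8]
width: 16.3
grip_force: 2.0
```

>>> step_arm --jaw '[15,13,10,8,8]' --pt "0 0 0" --pt "0 0 0" --pt "0 0 0" --pt "0 0 0" --pt "0 0 0" --twist '[0,0,0,0,0]' --grip_force 50

```text
clock: 7.9
ee_pos: [429.0, 170.1, 106.2]
ee_rot: [0.0, -0.0, 1.0, 0.0]
contact_force: [-0.8, 3.8, 4.6]
width: 15.1
grip_force: 48.9
```

>>> step_arm --jaw '[8,8,8,8,8]' --pt "0 0 -0.03" --pt "0 0 -0.06" --pt "0 0 -0.1" --pt "0 0 -0.15" --pt "0 0 -0.2" --twist '[0,0,0,0,0]'

```text
clock: 8.52
ee_pos: [428.7, 169.6, 128.0]
ee_rot: [-0.0, -0.0, 1.0, -0.0]
contact_force: [0.0, 0.2, -3.7]
width: 15.0
grip_force: 48.7
```

Run:
```python
from h import *
s=snap('side','pics/s2.png');st=arm.read_state();print(st['torque'],st['contact_force'],st['width'],st['ee_pos'])
B=cv2.cvtColor(s,cv2.COLOR_RGB2BGR)
cv2.imwrite('pics/c4.png',cv2.resize(B[190:310,190:310],(500,500),interpolation=cv2.INTER_CUBIC))
```

```text
[ 0.03425251 -0.08182508  0.06158017] [ 0.43350068 -0.24135422 -2.93707397] 15.422521623224002 [429.31542119 170.03211168 128.97152399]
```

View pics/c4.png

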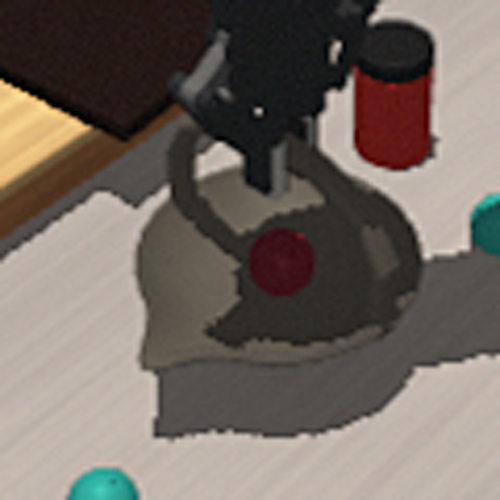

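Lifted with the plum central and the dish level. Now raising it smoothly, then turning.

>>> step_arm --jaw '[8,8,8,8,8]' --pt "0 0 -0.05" --pt "0 0 -0.1" --pt "0 0 -0.15" --pt "0 0 -0.2" --pt "0 0 -0.25" --twist '[0,0,0,0,0]'

```text
clock: 9.2
ee_pos: [428.7, 169.8, 158.2]
ee_rot: [-0.0, -0.0, 1.0, -0.0]
contact_force: [0.3, -0.2, -4.1]
width: 14.8
grip_force: 48.8
```

>>> step_arm --jaw '[8,8,8,8,8]' --pt "0 0 -0.3" --pt "0 0 -0.3" --pt "0 0 -0.3" --pt "0 0 -0.3" --pt "0 0 -0.3" --twist '[0,0,0,0,0]'

```text
clock: 9.82
ee_pos: [428.7, 169.7, 218.4]
ee_rot: [0.0, -0.0, 1.0, -0.0]
contact_force: [0.5, 0.8, -3.4]
width: 15.2
grip_force: 48.8
```

>>> step_arm --jaw '[8,8,8,8,8]' --pt "0 0 -0.3" --pt "0 0 -0.25" --pt "0 0 -0.2" --pt "0 0 -0.2" --pt "0 0 -0.15" --twist '[0,0,0,0,0]'

```text
clock: 10.45
ee_pos: [428.8, 169.8, 262.0]
ee_rot: [0.0, -0.0, 1.0, -0.0]
contact_force: [0.3, -0.2, -4.0]
width: 15.2
grip_force: 48.8
```

>>> step_arm --jaw '[8,8,8,8,8]' --pt "0 0 -0.08" --pt "0 0 -0.03" --pt "0 0 0" --pt "0 0 0" --pt "0 0 0" --twist '[0,0,0,0.05,0.1]'

```text
clock: 11.08
ee_pos: [428.7, 169.7, 265.8]
ee_rot: [-0.0, 0.011, 1.0, -0.0]
contact_force: [0.2, 0.5, -3.2]
width: 15.3
grip_force: 48.8
```

Run:
```python
from h import *
im=cv2.imread('pics/t0.png');g=im.max(2).astype(int)
m=np.zeros(g.shape,np.uint8);m[100:205,205:325]=(g[100:205,205:325]<70)
n,l,s,c=cv2.connectedComponentsWithStats(m);i=1+s[1:,4].argmax();m=(l==i).astype(np.uint8)
cs=max(cv2.findContours(m,0,2)[0],key=cv2.contourArea)[:,0,:]
P=np.array([ray('top',*p,62)[:2] for p in cs],np.float32)
# trim: fit each side robustly
r=cv2.minAreaRect(P);a=[r[2],r[2]-90][r[2]>45];print(r,a)
c0=np.array(r[0]);th=np.radians(a);Q=(P-c0)@np.array([[np.cos(th),-np.sin(th)],[np.sin(th),np.cos(th)]])
hx,hy=105,135
for nm,k,h,sg in(('far',0,hx,1),('near',0,hx,-1),('left',1,hy,1),('right',1,hy,-1)):
  o=1-k; s=(abs(Q[:,k]*sg-h)<12)&(abs(Q[:,o])<[hx,hy][o]-25)
  p=np.polyfit(Q[s,o],Q[s,k],1); print(nm,s.sum(),p[1].round(1),np.degrees(np.arctan(p[0])).round(2))
```

```text
((670.055908203125, 32.05281066894531), (216.81655883789062, 324.2434997558594), 4.1277899742126465) 4.1277899742126465
far 14 106.6 -0.26
near 18 -105.5 -0.06
left 13 127.7 -0.87
right 18 -136.2 0.21
```

>>> step_arm --jaw '[8,8,8,8,8]' --pt "0 0 0" --pt "0 0 0" --pt "0 0 0" --pt "0 0 0" --pt "0 0 0" --twist '[0.15,0.25,0.35,0.45,0.55]'

```text
clock: 11.7
ee_pos: [428.8, 169.8, 266.0]
ee_rot: [0.0, 0.134, 0.991, -0.0]
contact_force: [0.1, 0.3, -3.8]
width: 15.0
grip_force: 48.7
```

>>> step_arm --jaw '[8,8,8,8,8]' --pt "0 0 0" --pt "0 0 0" --pt "0 0 0" --pt "0 0 0" --pt "0 0 0" --twist '[0.6,0.6,0.6,0.6,0.6]'

```text
clock: 12.32
ee_pos: [428.7, 169.8, 266.0]
ee_rot: [0.0, 0.337, 0.941, -0.0]
contact_force: [0.1, -0.2, -3.9]
width: 15.3
grip_force: 48.7
```

>>> step_arm --jaw '[8,8,8,8,8]' --pt "0 0 0" --pt "0 0 0" --pt "0 0 0" --pt "0 0 0" --pt "0 0 0" --twist '[0.6,0.6,0.6,0.6,0.6]'

```text
clock: 12.95
ee_pos: [428.7, 169.8, 266.0]
ee_rot: [0.0, 0.525, 0.851, -0.0]
contact_force: [0.7, -0.1, -3.4]
width: 15.2
grip_force: 48.7
```

>>> step_arm --jaw '[8,8,8,8,8]' --pt "0 0 0" --pt "0 0 0" --pt "0 0 0" --pt "0 0 0" --pt "0 0 0" --twist '[0.6,0.55,0.45,0.35,0.3]'

```text
clock: 13.58
ee_pos: [428.7, 169.9, 266.0]
ee_rot: [0.0, 0.652, 0.759, 0.0]
contact_force: [0.1, 0.7, -4.1]
width: 14.8
grip_force: 48.7
```

>>> step_arm --jaw '[8,8,8,8,8]' --pt "0 0 0" --pt "0 0 0" --pt "0 0 0" --pt "0 0 0" --pt "0 0 0" --twist '[0.25,0.2,0.1,0.05,0]'

```text
clock: 14.2
ee_pos: [428.8, 169.8, 266.0]
ee_rot: [0.0, 0.682, 0.731, -0.0]
contact_force: [-0.4, 0.3, -3.5]
width: 15.2
grip_force: 48.7
```

Run:
```python
from h import *
s=snap('side','pics/s3.png');st=arm.read_state();p=st['ee_pos'];q=st['ee_rot'];M=R.from_quat([q[1],q[2],q[3],q[0]]).as_matrix()
d=np.array([670.8,28,264])-p; print(p,q,M.T@d/40,'toolx deg',np.degrees(np.arctan2(M[1,0],M[0,0])),st['torque'],st['joints'])
B=cv2.cvtColor(s,cv2.COLOR_RGB2BGR);u,v=proj('side',p).astype(int)
cv2.imwrite('pics/c5.png',cv2.resize(B[v-40:v+90,u-65:u+65],(500,500),interpolation=cv2.INTER_CUBIC))
```

```text
[428.77581342 169.75554647 266.01591677] [5.56511162e-05 6.81851410e-01 7.31490705e-01 5.96674588e-06] [-3.95964672  5.78706163  0.05117779] toolx deg 94.02302228723468 [0.01294067 0.00198043 0.01153746] [ 0.2414821   0.17237569 -0.78546783  1.96399027  0.13967069  1.05926219
 -0.5350111 ]
```

View pics/c5.png

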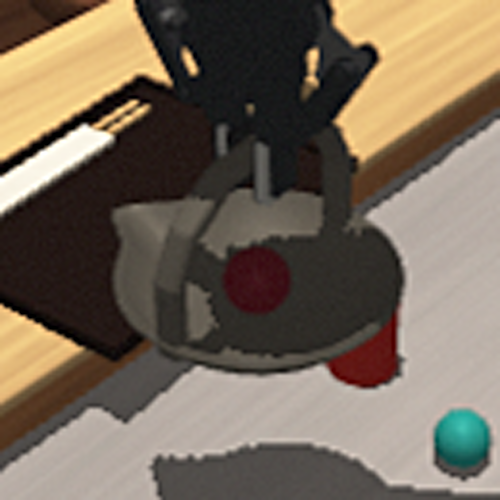

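Turned, level, with the plum in the middle. Carrying it smoothly over the tray.

>>> step_arm --jaw '[8,8,8,8,8]' --pt "-0.02 0.03 0" --pt "-0.05 0.07 0" --pt "-0.07 0.1 0" --pt "-0.09 0.13 0" --pt "-0.11 0.17 0" --twist '[0,0,0,0,0]'

```text
clock: 14.88
ee_pos: [450.2, 157.3, 266.0]
ee_rot: [0.0, 0.682, 0.731, 0.0]
contact_force: [-0.4, -0.5, -4.2]
width: 14.9
grip_force: 48.8
```

>>> step_arm --jaw '[8,8,8,8,8]' --pt "-0.14 0.2 0" --pt "-0.16 0.23 0" --pt "-0.18 0.26 0" --pt "-0.2 0.3 0" --pt "-0.23 0.33 0" --twist '[0,0,0,0,0]'

```text
clock: 15.5
ee_pos: [505.9, 124.4, 266.0]
ee_rot: [0.0, 0.682, 0.731, 0.0]
contact_force: [-0.1, 0.3, -4.3]
width: 15.0
grip_force: 48.8
```

>>> step_arm --jaw '[8,8,8,8,8]' --pt "-0.23 0.33 0" --pt "-0.23 0.33 0" --pt "-0.23 0.33 0" --pt "-0.23 0.33 0" --pt "-0.23 0.33 0" --twist '[0,0,0,0,0]'

```text
clock: 16.12
ee_pos: [574.9, 83.1, 266.0]
ee_rot: [0.0, 0.682, 0.731, -0.0]
contact_force: [0.1, 1.3, -3.0]
width: 15.1
grip_force: 48.8
```

>>> step_arm --jaw '[8,8,8,8,8]' --pt "-0.23 0.33 0" --pt "-0.23 0.33 0" --pt "-0.21 0.31 0" --pt "-0.19 0.28 0" --pt "-0.17 0.25 0" --twist '[0,0,0,0,0]'

```text
clock: 16.75
ee_pos: [637.4, 46.4, 265.9]
ee_rot: [-0.0, 0.682, 0.731, -0.0]
contact_force: [-0.3, 0.1, -4.5]
width: 15.2
grip_force: 48.7
```

>>> step_arm --jaw '[8,8,8,8,8]' --pt "-0.15 0.21 0" --pt "-0.12 0.18 0" --pt "-0.1 0.15 0" --pt "-0.08 0.12 0" --pt "-0.05 0.08 0" --twist '[0,0,0,0,0]'

```text
clock: 17.38
ee_pos: [667.9, 28.8, 266.0]
ee_rot: [0.0, 0.682, 0.731, -0.0]
contact_force: [0.9, -0.3, -3.8]
width: 14.8
grip_force: 48.8
```

>>> step_arm --jaw '[8,8,8,8,8]' --pt "-0.03 0.05 0.02" --pt "-0.01 0.03 0.03" --pt "0 0 0" --pt "0 0 0" --pt "0 0 0" --twist '[0,0,0,0,0]'

```text
clock: 18.0
ee_pos: [670.9, 27.7, 264.1]
ee_rot: [0.0, 0.682, 0.732, 0.0]
contact_force: [0.4, -0.2, -4.1]
width: 15.5
grip_force: 48.8
```

Run:
```python
from h import *
s=snap('side','pics/s4.png');t=snap('top','pics/t4.png');st=arm.read_state();p=st['ee_pos'];print(p,st['ee_rot'],st['torque'],st['clock'])
B=lambda i:cv2.cvtColor(i,cv2.COLOR_RGB2BGR)
for c in('side','top'):
  print(c,'plum pred',proj(c,[p[0],p[1],p[2]-106+30]),'lip pred',proj(c,p+np.array([99.7,7,-72])))
cv2.imwrite('pics/c6.png',np.hstack([cv2.resize(B(t)[80:230,170:320],(400,400),interpolation=cv2.INTER_CUBIC),cv2.resize(B(s)[90:240,150:300],(400,400),interpolation=cv2.INTER_CUBIC)]))
```

```text
[670.93386571  27.59698746 264.09688316] [1.05465324e-04 6.81836247e-01 7.31504833e-01 1.29020609e-05] [ 0.02143617 -0.02755634  0.0533455 ] 18.1
side plum pred [222.17585374 139.41943497] lip pred [193.86117819 127.46453829]
top plum pred [262.4900618 140.9253   ] lip pred [259.23884368 100.70961019]
```

View pics/c6.png

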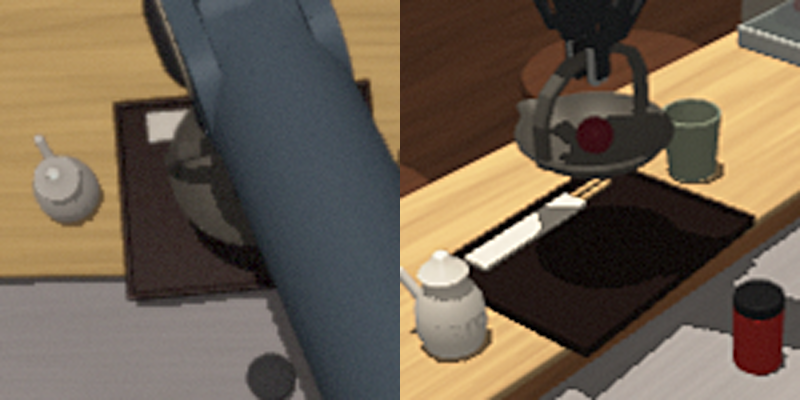

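The plum shows at crop (595,134) against a predicted (592,132), and the lip at (518,103) against (517,100), so both are where they should be. I'll hold still briefly, then hand in.

>>> step_arm --jaw '[8,8,8,8,8]' --pt "0 0 0" --pt "0 0 0" --pt "0 0 0" --pt "0 0 0" --pt "0 0 0" --twist '[0,0,0,0,0]'

```text
clock: 18.73
ee_pos: [670.9, 27.6, 264.0]
ee_rot: [0.0, 0.682, 0.731, -0.0]
contact_force: [-0.7, 1.1, -3.6]
width: 15.4
grip_force: 48.8
```

>>> step_arm --jaw '[8,8,8,8,8]' --pt "0 0 0" --pt "0 0 0" --pt "0 0 0" --pt "0 0 0" --pt "0 0 0" --twist '[0,0,0,0,0]'

```text
clock: 19.35
ee_pos: [671.0, 27.6, 264.0]
ee_rot: [0.0, 0.682, 0.731, -0.0]
contact_force: [0.0, 0.5, -3.8]
width: 15.2
grip_force: 48.8
```

```bash
python3 -c "
from workcell import arm
print(arm.sign_off())"
```

```text
the job is handed in; nothing more can be done
None
```

Job handed in at 19.4 s: the arm is holding the dish level and still about 10 cm above the middle of the tray, lip towards the guest's edge and plum in the middle; no verdict was returned.

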